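# Weigh the clay batch and close the clay bowl

### The arm

A 6-joint arm with a two-finger parallel gripper is mounted at the origin on the work surface; the furniture and walls round the work are solid. World frame = base frame: x ahead of the robot, y to its left, z up, the work surface at z = 0. Lengths are in m, angles in rad, forces in N, time in s.
With the tool pointing down it reaches from about 0.325 to 1 m from the base axis. Payload 5.1 kg.
Tool frame: the origin (TCP) lies at the very end of the fingers, on their centre line; the grasp point (between the pads) lies arm.grasp_offset behind it (arm.grasp_offset is the distance from the TCP to the grasp point, in m); z points along the fingers, y is the line along which they close (so a half turn about z gives the same grasp; the last joint's range is limited). The gripper opens to 85 mm and grips with 20 to 120 N. Pads are 22 mm wide; open, the fingers measure 114 mm over their backs; the gripper's body (76 mm by 85 mm) begins 54 mm behind the grasp point. The pads swing forward as they close: fully open they stand 13 mm farther back than shut.
Start: joints at [1.261, 0.124, 1.65, -0, 1.367, -0.083], TCP at [0.146, 0.633, 0.231] pointing down, gripper open.
Joint ranges: [-2.61, 2.61], [-1.02, 2.33], [0.03, 2.71], [-1.35, 4.49], [0.32, 2.68], [-2.91, 2.91]. Speed limits (rad/s): [2.57, 2.57, 3.14, 3.14, 3.14, 3.14].

### API

Orientations are given as a rotation vector (axis times angle).
In Python, from bench import status, vision, workorder, arm gives the robot as it stands.
- The arm moves only by the shell command python3 -m creep 'ROWS' [FORCE]. ROWS is JSON, a list of rows, each a list of 7 numbers: the shift along the world's x, y, z in mm, then the turn, a rotation vector about the world's x, y, z in rad, then the finger opening in mm, from 0 to 85.4. In form: [[x, y, z, ax, ay, az, hand], ...]. A call has exactly 8 rows; each row shifts and turns the commanded pose from where the row before left it; what a row does not reach is not made up. A row lasts 1/10 s, in which the tool goes at most 50 mm and 8.59 degrees, less where a joint would pass 70% of its speed; a pose out of reach is approached as far as the arm can. A call with a gripper value outside its range is refused whole. The fingers move at their own pace and stop on an object; FORCE is the grip in N (left out, the last holds). Time passes only in rows, so rows that do not move let the fingers close, or fill a call up. It gives the time, the measured TCP pose, the force, the opening and the grip force at its end, in the units of the state.
- status.get_state(): the state, without advancing time (a new reading comes with each control period).
- vision.snapshot(name): name is "scene" or "top" or "wrist"; returns the picture (384x512x3 uint8, red, green, blue); there is no depth.
- vision.calibration(name): a dict with "mtx" (3x3 intrinsics, pixels), "k1" (the pictures are not rectified: a ray, as slopes to the right and down, at radius r is drawn at 1 + k1 r^2 times it, then the intrinsics apply), "extrinsics" (4x4, takes a point from camera to world coordinates); the wrist camera has in their place "T_tool_cam" (4x4, takes a point from camera to tool coordinates, whose origin is the TCP and whose axes are the flange's). Camera axes: x right, y up, looking along -z (the intrinsics and any distortion apply to the point x, -y, -z); pixel columns grow to the right and rows downward; lengths in m; the calibration is good to about 2 mm. A picture is of the moment at which its call begins: read the wrist's pose just before it. calibration takes no time and is no camera call.
- workorder.finish_job(): hands the job in; it is judged then, once.
The state is a dict: "clock": time; "joint_pos": joint angles; "joint_velocities": joint speeds; "joint_torque": joint torques, N m; "tcp_pos": TCP position; "ee_rot": TCP orientation; "contact_force": force on the tool from outside, world axes, zero at the start; "moment": the same for the moment, N m; "opening": finger opening in m; "grip_force": force on a finger pad.
Only numpy, scipy, OpenCV 4.12 (cv2) and the standard library are available. Lean on these libraries where they do the work, as an engineer would, in place of code of your own. Each camera call takes 0.05 s, during which the arm holds its last target. There are 200 camera calls.

### The job

Lay the clay bar that lies loose on the bench flat into the empty near pocket of the weighing carrier, then hang the carrier by its handle on the twin hook of the spring scale, easing it down slowly and letting go once the scale bears it, so that it hangs free with both bars in and the pointer comes to rest. Finally set the loose wooden cover on the clay bowl so that it sits centred and level on the rim. Do not knock the jars, tape roll, tin can or mug about.

Things in the scene. Friction and masses are not known exactly. Their poses are not given: they have to be found in the camera images.
- bar_loose: grey clay bar, a rounded block 66 (its x) x 44 (its y) x 52 mm high, about 0.26 kg, lying loose on the bench to the right; origin at the centre of its underside.
- bar_loaded: equal clay bar that already lies in the far (+x) pocket of the carrier; origin at the centre of its underside. It stays there.
- carrier: loose wooden weighing carrier, 0.28 kg: board 242 mm (x) by 78 with a cross-beam 150 mm long (y). Origin: centre of underside. Two pockets 78 x 64 mm centred at x = -76 (near the robot, empty) and +76 mm; floors at z = 6, rims at z = 16 mm. Steel handle: uprights at y = +-66 mm joined by a level round bar 12 mm thick along y, axis at x = 0, z = 165 mm.
- carrier_grip (a point): middle of the carrier's handle bar, on its axis (165 mm above the carrier's underside); axes as the carrier's.
- front_pocket (a point): centre of the floor of the carrier's near, empty pocket; axes as the carrier's.
- scale: fixed spring scale: base plate 12 mm thick, aluminium column 318 mm high with a white graduated face. Origin on the bench right below the hook's seat; +x points from the hook to the column. Column face 155 mm and carriage block 126 mm behind the seat; base plate x = 15 to 215 mm, y = +-100 mm.
- hook_mid (a point): seat of the sprung twin hook, where the middle of the handle's axis comes to lie; 250 mm above the bench unloaded; axes as the scale's. Two prongs 8 mm thick at y = +-42 mm come forward from the column, dip to a V seat and turn up (tips 24 mm, behind the seat 20 mm above this point). They go through the handle's arch from in front (-x), then catch the bar lowered within 18 mm. Fingers fit between.
- hook (a joint): travel of the sprung hook and pointer downward, m: 0 unloaded, stop at 0.065; spring 180 N/m (about 0.4 N preload) with some damping. The carrier with both bars draws it down about 0.037 to 0.046.
- bowl: loose white bowl, 0.6 kg, 85 mm high, rim 155 mm outside with a 7 mm wall, holding a stub of clay well below the rim; origin at the centre of its underside.
- cover: loose round wooden cover, 0.16 kg: disc 156 mm wide, z = 8 to 19 mm, over a centring boss 120 mm wide (108 at its foot), 8 mm high, on which it stands. Origin: centre of the boss's underside. Knob 34 mm wide at z = 35 to 55 mm. Seated, the disc lies on the bowl's rim, the origin 77 mm above the bowl's underside. Bowl and cover stand on the left and may change places.
- jar_small: bystander: smaller jar with screw lid, 50 mm wide, 62 mm high; origin at the centre of its underside
- jar: bystander: jar with screw lid, 50 mm wide, 72 mm high; origin at the centre of its underside
- tape: bystander: paper tape roll, 100 mm wide, 34 mm high; origin at the centre of its underside
- can: bystander: open tin can, 75 mm wide, 100 mm high; origin at the centre of its underside
- mug: bystander: white mug, 89 mm high; origin near the centre of its underside
There are look-alikes about, which are no part of the job. What is shaped like the bar_loose but green or red is not meant.

How it is judged:
By the outcome, as a careful person would: the job done as asked, in the order asked, and still so for the second after the job is handed in, with the robot touching nothing.
It also fails if it takes over 72 s, if anything falls off the work surface, if the arm or the gripper's body presses on something with over 40 N, if the wrist force passes 120 N, or if a joint passes its speed limit or range.

## Working session

There is one attempt and no reset: what is moved stays moved. The work goes in short steps, Python scripts to look and compute and a shell command to move; the robot and the scene stay as the last step left them, time stands still between calls to the robot, and variables do not carry over. Pictures are saved under pics/ and viewed, at most 10 in all, crops included, and the job is handed in when it is done.

```bash
ls; mkdir -p pics; cat > h.py <<'E'
import numpy as np, cv2
from bench import status, vision, arm
from scipy.spatial.transform import Rotation as R
def cam(name, st=None):
    c=vision.calibration(name)
    if name=="wrist":
        st=st or status.get_state()
        T=np.eye(4);T[:3,:3]=R.from_rotvec(st["ee_rot"]).as_matrix();T[:3,3]=st["tcp_pos"]
        E=T@np.array(c["T_tool_cam"])
    else: E=np.array(c["extrinsics"])
    return np.array(c["mtx"]),c["k1"],E
def ray(C,u,v):
    K,k,E=C
    d=np.array([(u-K[0,2])/K[0,0],(v-K[1,2])/K[1,1]]);p=d.copy()
    for _ in range(20): p=d/(1+k*(p@p))
    w=E[:3,:3]@np.array([p[0],-p[1],-1]);return E[:3,3],w
def onz(C,u,v,z):
    o,w=ray(C,u,v);return o+w*(z-o[2])/w[2]
def proj(C,P):
    K,k,E=C
    q=E[:3,:3].T@(np.array(P)-E[:3,3]);s=np.array([q[0],-q[1]])/-q[2];s=s*(1+k*(s@s))
    return K[0,0]*s[0]+K[0,2],K[1,1]*s[1]+K[1,2]
def tri(C1,p1,C2,p2):
    a,u=ray(C1,*p1);b,v=ray(C2,*p2)
    t=np.linalg.lstsq(np.c_[u,-v],b-a,rcond=None)[0];x=a+t[0]*u;y=b+t[1]*v
    return (x+y)/2,np.linalg.norm(x-y)
def snap(name,f):
    st=status.get_state();im=np.array(vision.snapshot(name));cv2.imwrite(f,im[:,:,::-1]);return im,cam(name,st)
E
python3 - <<'E'
from h import *
for n in("scene","top"):
    im,C=snap(n,f"pics/{n}0.png");print(n,C[0].round(1).tolist(),C[1],C[2].round(3).tolist())
s=status.get_state();print(s);print(arm.grasp_offset,vision.calibration("wrist"))
a=cv2.imread("pics/top0.png");cv2.imwrite("pics/top0b.png",cv2.resize(a,(800,600)))
a=cv2.imread("pics/scene0.png");cv2.imwrite("pics/scene0b.png",cv2.resize(a,(800,600)))
E
```

```text
pics
scene [[409.4, 0.0, 259.3], [0.0, 409.4, 184.5], [0.0, 0.0, 1.0]] -0.055571893739852544 [[0.749, 0.509, -0.424, -0.095], [-0.662, 0.576, -0.479, -0.576], [0.0, 0.64, 0.768, 1.102], [0.0, 0.0, 0.0, 1.0]]
top [[362.1, 0.0, 255.5], [0.0, 362.1, 193.6], [0.0, 0.0, 1.0]] 0.025146612235767078 [[0.017, 0.985, -0.172, 0.267], [-1.0, 0.017, 0.002, 0.018], [0.005, 0.171, 0.985, 1.197], [0.0, 0.0, 0.0, 1.0]]
{'clock': 0.1, 'joint_pos': array([ 1.26138259e+00,  1.24446143e-01,  1.65153997e+00, -1.07536492e-05,
        1.36754993e+00, -8.25766830e-02]), 'joint_velocities': array([ 0.00054504, -0.00098987, -0.00141358,  0.00108833, -0.00171003,
       -0.00072277]), 'joint_torque': array([ 3.15372899e-04, -4.24935579e+01, -3.66650176e+01, -4.10433483e-05,
        3.92082424e-03, -1.21465121e-05]), 'tcp_pos': array([0.14602625, 0.63280368, 0.23017042]), 'ee_rot': array([-3.55506141e-01, -3.12104115e+00,  2.99710047e-03]), 'contact_force': array([0.74863028, 0.04877206, 0.18393854]), 'moment': array([-0.05901922,  0.01188355, -0.01583153]), 'grip_force': 0.0, 'opening': 0.08507456619359045}
0.0187 {'mtx': array([[327.25053423,   0.        , 256.53211467],
       [  0.        , 327.25053423, 191.05668246],
       [  0.        ,   0.        ,   1.        ]]), 'k1': 0.016971101141052707, 'T_tool_cam': array([[ 6.71155839e-04,  9.64452390e-01,  2.64255818e-01,
         6.66130440e-02],
       [ 9.99999426e-01, -8.68076244e-04,  6.28416645e-04,
        -1.21173995e-03],
       [ 8.35472133e-04,  2.64255244e-01, -9.64452419e-01,
        -1.42017046e-01],
       [ 0.00000000e+00,  0.00000000e+00,  0.00000000e+00,
         1.00000000e+00]])}
```

View pics/top0b.png

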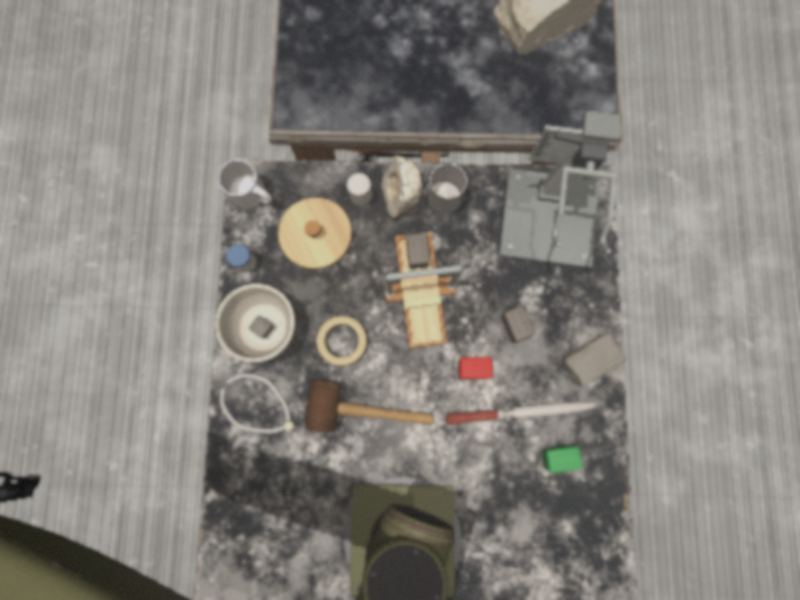

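View pics/scene0b.png

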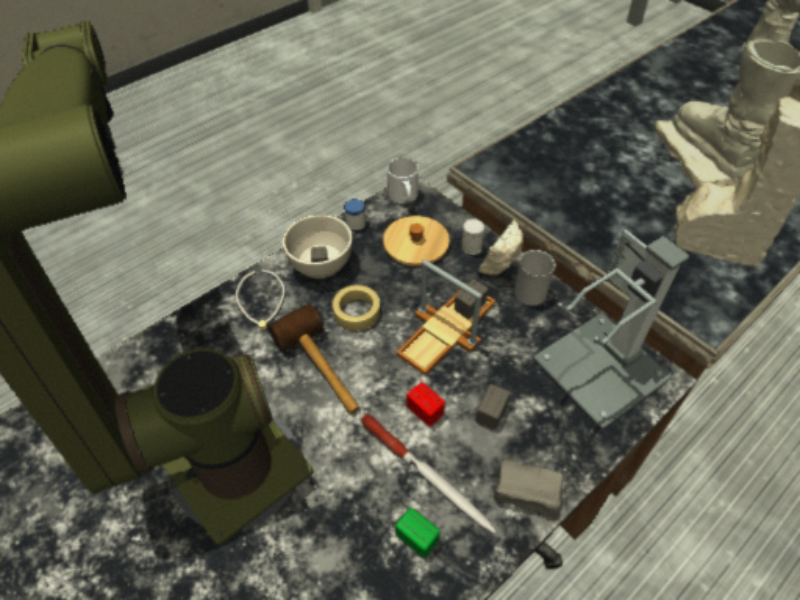

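The top view (800 px scale) shows the loose bar at (518,323), the carrier at about (421,295) with its handle bar from (388,276) to (459,268), the bowl at (256,323), and the cover knob at (314,230). The scale is at upper right with its prongs around (560–615,170–235), and there is a larger grey stone at (594,359).

```bash
python3 - <<'E'
from h import *
C=cam("top");S=cam("scene")
def t(n,u,v,z): print(n,onz(C,u*.64,v*.64,z).round(3))
t("bar",518,321,.052);t("handle L",388,276,.165);t("handle R",459,268,.165)
t("knob",313,228,.055);t("cover",315,232,.019);t("bowl",256,323,.085)
for n,u,v in(("near L",411,345),("near R",446,341),("far L",396,235),("far R",431,232)): t(n,u,v,.016)
def tt(n,a,b): print(n,*[x.round(3) for x in tri(C,np.array(a)*.64,S,np.array(b)*.64)])
tt("hndL",(388,276),(425,264));tt("hndR",(459,268),(478,300+20))
for n,u,v in(("tape",342,341),("jarS",358,185),("can",447,187),("jarblue",238,256)): t(n,u,v,.06)
for n,u,v in(("base nL",501,258),("base nR",590,266),("base fL",510,170)): t(n,u,v,.012)
for n in("top","scene"):
    a=cv2.imread(f"pics/{n}0.png")
    c=a[60:190,300:410] if n=="top" else a[135:285,320:450]
    cv2.imwrite(f"pics/{n}c.png",cv2.resize(c,None,fx=4,fy=4,interpolation=cv2.INTER_CUBIC))
a=cv2.imread("pics/topc.png");b=cv2.imread("pics/scenec.png");h=max(a.shape[0],b.shape[0])
f=lambda x:cv2.copyMakeBorder(x,0,h-x.shape[0],0,0,cv2.BORDER_CONSTANT)
m=np.hstack([f(a),f(b)]);s=800/m.shape[1];print(s,a.shape);cv2.imwrite("pics/crop.png",cv2.resize(m,None,fx=s,fy=s))
E
```

```text
bar [ 0.432 -0.228  0.052]
handle L [0.497 0.038 0.165]
handle R [ 0.514 -0.095  0.165]
knob [0.621 0.199 0.055]
cover [0.623 0.2   0.019]
bowl [0.415 0.298 0.085]
near L [ 0.383 -0.011  0.016]
near R [ 0.393 -0.084  0.016]
far L [0.621 0.025 0.016]
far R [ 0.629 -0.051  0.016]
hndL [0.5   0.038 0.153] 0.001
hndR [ 0.528 -0.1    0.083] 0.013
tape [0.384 0.13  0.06 ]
jarS [0.716 0.107 0.06 ]
can [ 0.715 -0.081  0.06 ]
jarblue [0.557 0.35  0.06 ]
base nL [ 0.575 -0.202  0.012]
base nR [ 0.56  -0.393  0.012]
base fL [ 0.775 -0.225  0.012]
0.8333333333333334 (520, 440, 3)
```

View pics/crop.png

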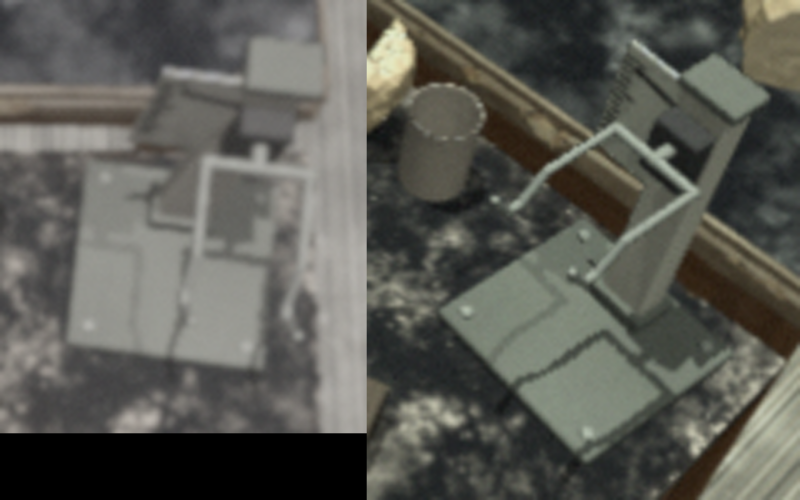

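```bash
python3 - <<'E'
from h import *
C=cam("top");S=cam("scene")
def tt(n,a,b): print(n,*[x.round(3) for x in tri(C,(300+a[0]/3.333,60+a[1]/3.333),S,(320+(b[0]-366.7)/3.333,135+b[1]/3.333))])
tt("tipL",(183,298),(492,200));tt("tipR",(298,335),(573,270))
tt("rootL",(205,160),(620,128));tt("rootR",(307,175),(692,190))
tt("seatR",(288,315),(592,280))
E
R='[11.9,-35.9,0,0,0,0.009,85],[11.9,-35.9,0,0,0,0.009,85]'
python3 -m creep '[[11.9,-35.9,0,0,0,0.009,85],[11.9,-35.9,0,0,0,0.009,85],[11.9,-35.9,0,0,0,0.009,85],[11.9,-35.9,0,0,0,0.009,85],[11.9,-35.9,0,0,0,0.009,85],[11.9,-35.9,0,0,0,0.009,85],[11.9,-35.9,0,0,0,0.009,85],[11.9,-35.9,0,0,0,0.009,85]]'
python3 -m creep '[[11.9,-35.9,0,0,0,0.009,85],[11.9,-35.9,0,0,0,0.009,85],[11.9,-35.9,0,0,0,0.009,85],[11.9,-35.9,0,0,0,0.009,85],[11.9,-35.9,0,0,0,0.009,85],[11.9,-35.9,0,0,0,0.009,85],[11.9,-35.9,0,0,0,0.009,85],[11.9,-35.9,0,0,0,0.009,85]]'
python3 -m creep '[[11.9,-35.9,0,0,0,0.009,85],[11.9,-35.9,0,0,0,0.009,85],[11.9,-35.9,0,0,0,0.009,85],[11.9,-35.9,0,0,0,0.009,85],[11.9,-35.9,0,0,0,0.009,85],[11.9,-35.9,0,0,0,0.009,85],[11.9,-35.9,0,0,0,0.009,85],[0,0,0,0,0,0,85]]'
python3 - <<'E'
from h import *
im,C=snap("wrist","pics/w1.png");T=cam("top")
a=cv2.imread("pics/w1.png")
im2,_=snap("top","pics/t1.png"); b=cv2.imread("pics/t1.png")[60:210,300:410]
b=cv2.resize(b,(282,384),interpolation=cv2.INTER_CUBIC)
cv2.imwrite("pics/w1b.png",np.hstack([a,b]))
print(proj(C,[.432,-.228,.052]))
E
```

```text
tipL [ 0.553 -0.247  0.251] 0.012
tipR [ 0.524 -0.336  0.271] 0.002
rootL [ 0.674 -0.27   0.263] 0.004
rootR [ 0.659 -0.35   0.268] 0.003
seatR [ 0.551 -0.342  0.238] 0.005
clock: 0.9
tcp_pos: [0.2413, 0.3445, 0.2308]
ee_rot: [-0.241, -3.132, 0.001]
contact_force: [0.3, -0.6, 0.6]
opening: 0.0849
grip_force: 0.0
clock: 1.7
tcp_pos: [0.3365, 0.0574, 0.231]
ee_rot: [0.129, 3.139, 0.0]
contact_force: [1.0, -0.5, -0.5]
opening: 0.0848
grip_force: 0.0
clock: 2.5
tcp_pos: [0.4201, -0.1954, 0.2306]
ee_rot: [-0.037, -3.14, 0.0]
contact_force: [-0.4, 0.5, 0.0]
opening: 0.0852
grip_force: 0.0
(np.float64(225.9680867507588), np.float64(183.3256347573615))
```

View pics/w1b.png

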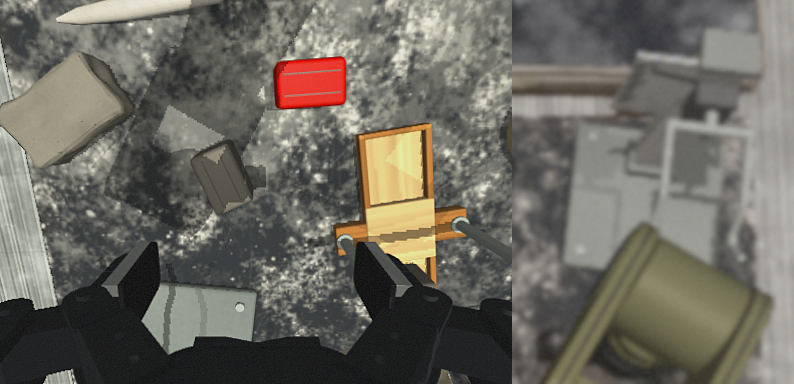

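The wrist view shows the loose bar at about (221,178), turned about 18°, within 5 px of the prediction. The carrier's near pocket is at (396,165), with the upright feet at (345,243) and (460,224).

```bash
python3 - <<'E'
from h import *
C=cam("wrist");a=cv2.imread("pics/w1.png")
m=np.full(a.shape[:2],cv2.GC_BGD,np.uint8);m[130:225,180:262]=cv2.GC_PR_BGD;m[145:210,195:247]=cv2.GC_PR_FGD;m[160:195,212:235]=cv2.GC_FGD
cv2.grabCut(a,m,None,np.zeros((1,65)),np.zeros((1,65)),6,cv2.GC_INIT_WITH_MASK)
k=((m==1)|(m==3)).astype(np.uint8);k=cv2.morphologyEx(k,cv2.MORPH_OPEN,np.ones((5,5)))
c=max(cv2.findContours(k,0,1)[0],key=cv2.contourArea)
P=np.array([onz(C,*p[0],.045)[:2] for p in c])*1000
r=cv2.minAreaRect(P.astype(np.float32));print(r)
for n,u,v in(("nL",432,124),("nR",358,137),("footR",344,243),("footL",460,224)):print(n,onz(C,u,v,.016).round(4))
cv2.drawContours(a,[c],-1,(0,255,255),1)
cv2.imwrite("pics/w1c.png",cv2.resize(a[110:260,170:480],None,fx=2.5,fy=2.5))
print(status.get_state()["tcp_pos"])
E
```

```text
((426.57232666015625, -228.13011169433594), (71.06794738769531, 49.79865646362305), 22.530414581298828)
nL [ 0.3798 -0.006   0.016 ]
nR [ 0.3917 -0.0836  0.016 ]
footR [ 0.5155 -0.0926  0.016 ]
footL [0.4942 0.0396 0.016 ]
[ 0.4194812  -0.19256515  0.23054924]
```

View pics/w1c.png

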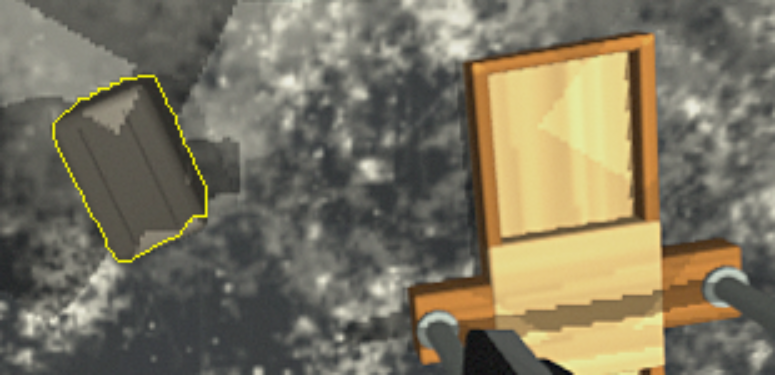

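```bash

python3 -m creep '[[2.6,-9.1,-20,0,0,0.104,85],[2.6,-9.1,-20,0,0,0.104,85],[2.6,-9.1,-20,0,0,0.104,85],[2.7,-9.1,-20,0,0,0.104,85],[0,0,-34,0,0,0,85],[0,0,-34,0,0,0,85],[0,0,-34,0,0,0,85],[0,0,-26,0,0,0,85]]' 30
python3 -m creep '[[0,0,0,0,0,0,85],[0,0,0,0,0,0,20],[0,0,0,0,0,0,20],[0,0,0,0,0,0,20],[0,0,0,0,0,0,20],[0,0,0,0,0,0,20],[0,0,0,0,0,0,20],[0,0,0,0,0,0,20]]' 30
```

```text
clock: 3.4
tcp_pos: [0.4293, -0.2266, 0.0213]
ee_rot: [0.62, -3.078, -0.003]
contact_force: [-0.6, 0.9, 0.3]
opening: 0.0849
grip_force: 0.0
clock: 4.2
tcp_pos: [0.4321, -0.2298, 0.0257]
ee_rot: [-0.618, 3.077, -0.004]
contact_force: [-0.3, 0.6, 6.6]
opening: 0.0436
grip_force: 32.8
```

```bash

python3 -m creep '[[0,0,12,0,0,0,20],[0,0,24,0,0,0,20],[0,0,24,0,0,0,20],[0,10,0,0,0,-0.03,20],[0,25,0,0,0,-0.05,20],[0,30,0,0,0,-0.05,20],[0,30,0,0,0,-0.05,20],[0,30,0,0,0,-0.056,20]]'
python3 -m creep '[[-2,25,0,0,0,0,20],[0,20,0,0,0,0,20],[0,15,0,0,0,0,20],[0,5,0,0,0,0,20],[0,0,0,0,0,0,20],[0,0,0,0,0,0,20],[0,0,0,0,0,0,20],[0,0,0,0,0,0,20]]'
python3 - <<'E'
from h import *
im,C=snap("wrist","pics/w2.png");cv2.imwrite("pics/w2b.png",cv2.resize(cv2.imread("pics/w2.png"),(800,600)))
E
```

```text
clock: 5.0
tcp_pos: [0.4296, -0.1026, 0.0834]
ee_rot: [0.247, -3.131, -0.0]
contact_force: [-0.5, 1.1, -2.1]
opening: 0.0436
grip_force: 31.7
clock: 5.8
tcp_pos: [0.4284, -0.0393, 0.0833]
ee_rot: [0.25, -3.132, 0.0]
contact_force: [0.4, 0.2, -2.1]
opening: 0.0435
grip_force: 31.6
```

View pics/w2b.png

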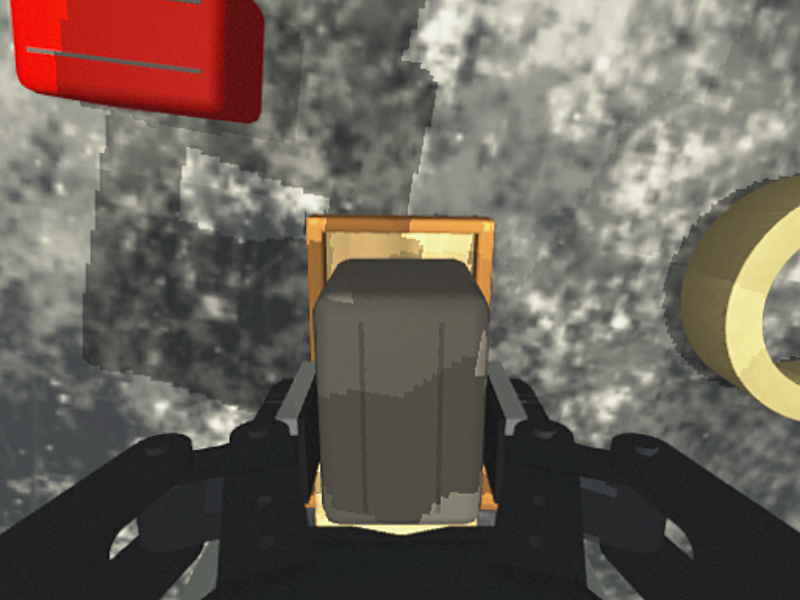

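The bar is held square above the near pocket. The carrier's near edge is at (306–494,216), and the bar's near face runs from (408,260) at the bottom to (400,300) at the top.

```bash
python3 - <<'E'
from h import *
C=cam("wrist");s=status.get_state();p=s["tcp_pos"];zb=p[2]-.0257
M=R.from_rotvec(s["ee_rot"]).as_matrix();ex=-M[:2,0];ey=M[:2,1];print(np.degrees(np.arctan2(ex[1],ex[0])),p,ey)
def q(n,u,v,z):
    w=onz(C,u*.64,v*.64,z)[:2]-p[:2];print(n,(1000*w@ex).round(1),(1000*w@ey).round(1))
q("board nearL",306,216,.016);q("board nearR",494,218,.016)
q("bar near bottom L",340,261,zb+.004);q("bar near bottomR",474,261,zb+.004)
q("bar top near L",316,310,zb+.047);q("bar top near R",488,310,zb+.047);q("bar far top",402,523,zb+.05);q("bar far L",322,500,zb+.047);q("bar far R",484,500,zb+.047)
q("board left lo",312,500,.016);q("board r lo",495,500,.016)
q("pkt near inner",408,233,.016)
E
```

```text
9.125208536622035 [ 0.42837711 -0.03927571  0.08329758] [-0.15859249  0.98734413]
board nearL -44.5 -39.9
board nearR -43.8 36.5
bar near bottom L -34.9 -21.1
bar near bottomR -35.0 22.5
bar top near L -31.1 -22.2
bar top near R -31.1 20.1
bar far top 28.0 -1.0
bar far L 23.1 -22.8
bar far R 23.0 21.4
board left lo 89.2 -43.4
board r lo 89.1 43.3
pkt near inner -37.7 1.6
```

```bash

python3 -m creep '[[3,-1,-8,0,0,0,20],[0,0,-12,0,0,0,20],[0,0,-12,0,0,0,20],[0,0,-8,0,0,0,20],[0,0,-6,0,0,0,20],[0,0,-3,0,0,0,20],[0,0,-2,0,0,0,20],[0,0,0,0,0,0,20]]'
python3 -m creep '[[0,0,-1,0,0,0,20],[0,0,0,0,0,0,20],[0,0,0,0,0,0,60],[0,0,0,0,0,0,60],[0,0,0,0,0,0,65],[0,0,0,0,0,0,65],[0,0,5,0,0,0,65],[0,0,15,0,0,0,65]]'
python3 -m creep '[[0,0,40,0,0,0,65],[0,0,40,0,0,0,65],[0,0,40,0,0,0,65],[0,0,40,0,0,0,65],[0,0,30,0,0,0,65],[0,0,0,0,0,0,65],[0,0,0,0,0,0,65],[0,0,0,0,0,0,65]]'
python3 - <<'E'
from h import *
im,C=snap("wrist","pics/w3.png");print(status.get_state()["tcp_pos"],[proj(C,x) for x in((.5055,-.0268,.165),(.43,-.039,.058))])
E
```

```text
clock: 6.65
tcp_pos: [0.4315, -0.0398, 0.0323]
ee_rot: [-0.251, 3.131, -0.0]
contact_force: [0.3, -0.2, -1.5]
opening: 0.0434
grip_force: 31.7
clock: 7.45
tcp_pos: [0.4301, -0.0395, 0.0504]
ee_rot: [0.251, -3.128, -0.002]
contact_force: [-0.6, -0.7, 0.8]
opening: 0.0654
grip_force: 0.0
clock: 8.25
tcp_pos: [0.4306, -0.0396, 0.2398]
ee_rot: [0.251, -3.129, -0.001]
contact_force: [-0.3, 0.1, -1.1]
opening: 0.0655
grip_force: 0.0
[ 0.43046308 -0.0395749   0.23945828] [(np.float64(259.0638617693866), np.float64(298.6517735293867)), (np.float64(258.4088961069927), np.float64(170.40750441262998))]
```

View pics/w3.png

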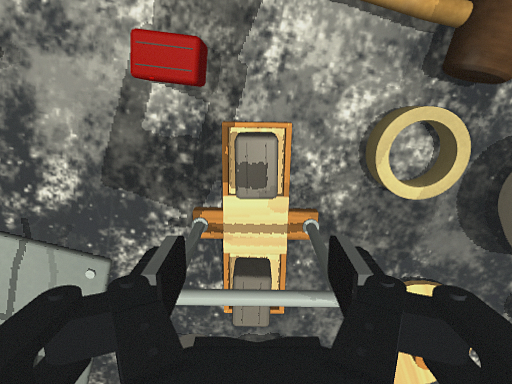

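The bar sits fully in the near pocket, centre (257,165), and the handle bar is at row 297, matching the prediction (259,298.6). The scale's base corner is at (109,265).

```bash
python3 - <<'E'
from h import *
C3=cam("wrist");C1=cam("wrist",dict(tcp_pos=[.41948,-.19257,.23055],ee_rot=[-0.037,-3.14,0]))
T=cam("top")
print(status.get_state()["joint_pos"].round(2))
def edge(C,im,x0,x1,y0,y1,name):
    g=cv2.GaussianBlur(cv2.cvtColor(cv2.imread(im),6),(5,5),0).astype(float)
    P=[]
    for u in range(x0,x1,4):
        v=int(y0+(y1-y0)*(u-x0)/(x1-x0));w=g[v-10:v+11,u];d=np.diff(w);P.append(onz(C,u,v-10+d.argmax()+.5,.012)[:2])
    P=np.array(P);vx,vy,x,y=cv2.fitLine(P.astype(np.float32),cv2.DIST_HUBER,0,.001,.001).ravel();s=np.sign(vy)
    print(name,"yaw",np.degrees(np.arctan2(-vx*s,vy*s)).round(2),x,y,"x at y=-.2:",x+(-.2-y)*vx/vy)
edge(C1,"pics/w1.png",175,235,281,287,"w1");edge(C3,"pics/w3.png",4,95,234,261,"w3")
print("cornerL",onz(C1,256,289,.012),onz(C3,109,266,.012))
b=cv2.imread("pics/w3.png");print("handle",[onz(C3,u,297,.165).round(4) for u in(200,320)])
E
```

```text
[-0.22 -0.39  2.1  -0.    1.44 -1.95]
w1 yaw -5.65 0.57197875 -0.27367747 x at y=-.2: 0.5792663
w3 yaw -6.71 0.57317924 -0.27145967 x at y=-.2: 0.58158565
cornerL [ 0.57669665 -0.1982379   0.012     ] [ 0.58795493 -0.20071483  0.012     ]
handle [array([ 0.5107, -0.0708,  0.165 ]), array([0.4963, 0.0181, 0.165 ])]
```

```bash

python3 -m creep '[[9.2,1.6,0,0,0,-0.131,50],[9.2,1.6,0,0,0,-0.131,50],[9.2,1.6,0,0,0,-0.131,50],[9.2,1.6,0,0,0,-0.131,50],[9.2,1.6,0,0,0,-0.131,50],[9.2,1.6,0,0,0,-0.131,50],[9.2,1.6,0,0,0,-0.131,50],[9.2,1.6,0,0,0,-0.131,50]]'
python3 -m creep '[[0,0,0,0,0,-0.131,50],[0,0,0,0,0,-0.131,50],[0,0,0,0,0,-0.131,50],[0,0,0,0,0,-0.13,50],[0,0,0,0,0,0,50],[0,0,0,0,0,0,50],[0,0,0,0,0,0,50],[0,0,0,0,0,0,50]]'
python3 - <<'E'
from h import *
im,C=snap("wrist","pics/w4.png");print(status.get_state()["tcp_pos"],[proj(C,x) for x in((.504,-.0265,.165),(.504+.01,-.0265-.066,.165),(.504-.01,-.0265+.066,.165))])
cv2.imwrite("pics/w4c.png",cv2.imread("pics/w4.png"))
E
```

```text
clock: 9.1
tcp_pos: [0.5045, -0.0267, 0.2392]
ee_rot: [-1.355, -2.83, 0.002]
contact_force: [-0.5, -0.8, 0.3]
opening: 0.0501
grip_force: 0.0
clock: 9.9
tcp_pos: [0.5049, -0.0269, 0.241]
ee_rot: [-2.035, -2.393, 0.0]
contact_force: [-0.3, -0.0, -0.3]
opening: 0.0497
grip_force: 0.0
[ 0.50492557 -0.02694208  0.24117419] [(np.float64(255.80422778755977), np.float64(198.22599125201418)), (np.float64(254.8373460879419), np.float64(283.6977276825097)), (np.float64(256.9322639054727), np.float64(98.34097164374506))]
```

View pics/w4c.png

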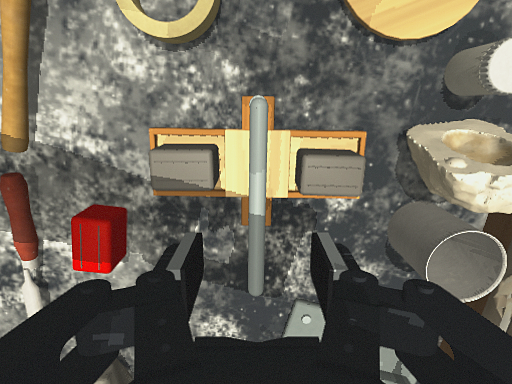

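The handle bar lies centred between the fingers at column 257, running from row 97 to row 295, with both bars in their pockets.

```bash
python3 - <<'E'
from h import *
C=cam("wrist")
a=onz(C,258,96,.168);b=onz(C,256,296,.168);print(a,b,(a+b)/2,np.linalg.norm(a-b))
E
python3 -m creep '[[0,0,-20,0,0,0,50],[0,0,-30,0,0,0,50],[0,0,-25,0,0,0,50],[0,-1,-20,0,0,0,50],[0,0,0,0,0,0,5],[0,0,0,0,0,0,5],[0,0,0,0,0,0,5],[0,0,0,0,0,0,5]]' 60
python3 -m creep '[[0,0,0,0,0,0,5],[0,0,4,0,0,0,5],[0,0,6,0,0,0,5],[0,0,10,0,0,0,5],[0,0,12,0,0,0,5],[0,0,15,0,0,0,5],[0,0,15,0,0,0,5],[0,0,0,0,0,0,5]]'
```

```text
[0.49453787 0.04096565 0.168     ] [ 0.51630487 -0.10084808  0.168     ] [ 0.50542137 -0.02994121  0.168     ] 0.14347451591462793
clock: 10.75
tcp_pos: [0.5057, -0.0281, 0.1478]
ee_rot: [2.036, 2.391, 0.001]
contact_force: [-0.8, -0.5, 0.9]
opening: 0.0098
grip_force: 58.5
clock: 11.55
tcp_pos: [0.507, -0.0283, 0.2125]
ee_rot: [2.033, 2.387, 0.006]
contact_force: [0.7, 0.9, -7.8]
opening: 0.0101
grip_force: 58.5
```

```bash

python3 -m creep '[[-4,0,15,0,0,0,5],[-6,-5,20,0,0,0,5],[-6,-12,17,0,0,-0.02,5],[-6,-18,10,0,0,-0.03,5],[-6,-22,0,0,0,-0.03,5],[-5.5,-25,0,0,0,-0.03,5],[0,-26,0,0,0,-0.03,5],[0,-26,0,0,0,-0.03,5]]'
python3 -m creep '[[0,-26,0,0,0,-0.03,5],[0,-25,0,0,0,-0.03,5],[0,-23,0,0,0,-0.035,5],[0,-20,0,0,0,0,5],[0,-15,0,0,0,0,5],[0,-10,0,0,0,0,5],[0,-5,0,0,0,0,5],[0,0,0,0,0,0,5]]'
python3 - <<'E'
from h import *
im,C=snap("wrist","pics/w5.png");s=status.get_state();print(s["tcp_pos"],s["ee_rot"])
P=[.553,-.297,.25];X=np.array([.994,-.108,0]);Y=np.array([.108,.994,0])
for n,x,y,z in(("seatL",0,42,0),("seatR",0,-42,0),("tipL",-30,42,24),("tipR",-30,-42,24)): print(n,proj(C,np.array(P)+(x*X+y*Y+np.array([0,0,z]))/1000))
im,_=snap("scene","pics/s5.png");im,_=snap("top","pics/t5.png")
a=cv2.imread("pics/w5.png");b=cv2.imread("pics/s5.png")[120:290,310:450]
cv2.imwrite("pics/w5b.png",np.hstack([a,cv2.resize(b,(288,350)) if 0 else cv2.copyMakeBorder(cv2.resize(b,(288,350)),0,34,0,0,0)]))
E
```

```text
clock: 12.35
tcp_pos: [0.4707, -0.1627, 0.2706]
ee_rot: [-2.233, -2.209, 0.0]
contact_force: [0.4, -0.1, -9.3]
opening: 0.0099
grip_force: 58.8
clock: 13.15
tcp_pos: [0.4714, -0.2861, 0.2703]
ee_rot: [-2.335, -2.101, -0.0]
contact_force: [-0.4, -0.6, -8.2]
opening: 0.0099
grip_force: 58.8
[ 0.47147451 -0.28559263  0.27024581] [-2.33430355e+00 -2.10146981e+00 -5.24243744e-04]
seatL (np.float64(422.0968629066471), np.float64(154.98478670932883))
seatR (np.float64(401.78336379188835), np.float64(302.824685798783))
tipL (np.float64(378.73567719206596), np.float64(163.7744761515359))
tipR (np.float64(361.60623774007524), np.float64(331.351078671766))
```

View pics/w5b.png

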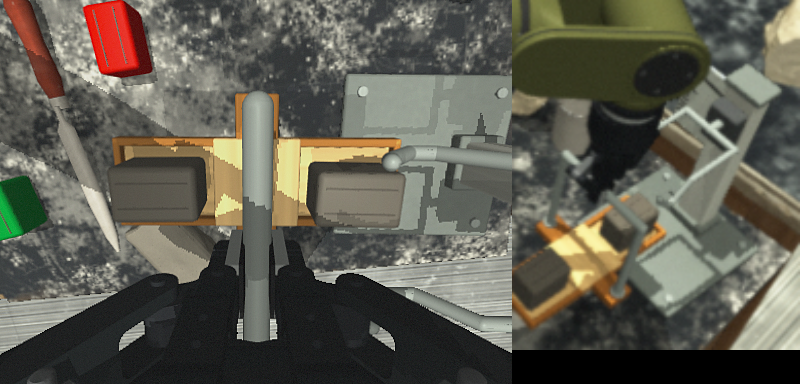

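The wrist view shows the left prong tip at (390,160) with its seat at about (428,152), and the right seat at about (403,293), within a few mm of the prediction. The handle bar is parallel to the scale and in front of the tips.

```bash

python3 -m creep '[[4,0,5,0,0,0,5],[10,-1,0,0,0,0,5],[14,-1.5,0,0,0,0,5],[16,-1.5,0,0,0,0,5],[15,-1.5,0,0,0,0,5],[13,-1,0,0,0,0,5],[8,-1,0,0,0,0,5],[4,0,0,0,0,0,5]]'
python3 -m creep '[[0,0,0,0,0,0,5],[0,0,0,0,0,0,5],[0,0,-5,0,0,0,5],[0,0,-6,0,0,0,5],[0,0,-6,0,0,0,5],[0,0,-6,0,0,0,5],[0,0,-5,0,0,0,5],[0,0,-4,0,0,0,5]]'
python3 - <<'E'
from h import *
im,C=snap("wrist","pics/w6.png");s=status.get_state();print(s["tcp_pos"],s["ee_rot"],s["contact_force"],s["moment"])
P=np.array(s["tcp_pos"])+[0,0,.0172];X=np.array([.994,-.108,0]);Y=np.array([.108,.994,0])
cv2.imwrite("pics/w6b.png",cv2.imread("pics/w6.png"))
E
```

```text
clock: 14.1
tcp_pos: [0.5565, -0.2935, 0.2749]
ee_rot: [-2.334, -2.102, 0.0]
contact_force: [0.1, 0.7, -8.2]
opening: 0.01
grip_force: 58.8
clock: 14.9
tcp_pos: [0.5552, -0.2933, 0.2424]
ee_rot: [-2.334, -2.101, 0.0]
contact_force: [-0.9, 0.9, -8.1]
opening: 0.0102
grip_force: 58.9
[ 0.55507129 -0.29320476  0.24176311] [-2.33372655e+00 -2.10062615e+00  7.03320932e-04] [-0.66825021  0.50033819 -9.41446063] [-0.02341729  0.0491857   0.00143005]
```

View pics/w6b.png

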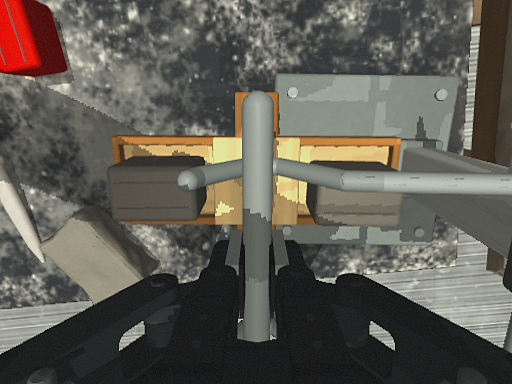

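The V seat lies just under the handle bar: the prong legs meet at about column 266 and the bar is at 257, roughly 4 mm short. I'll nudge it forward 3 mm and ease it down.

```bash

python3 -m creep '[[1.5,0,-3,0,0,0,5],[1.5,0,-4,0,0,0,5],[0,0,-4,0,0,0,5],[0,0,-4,0,0,0,5],[0,0,-4,0,0,0,5],[0,0,-4,0,0,0,5],[0,0,-4,0,0,0,5],[0,0,-4,0,0,0,5]]'
python3 -m creep '[[0,0,-4,0,0,0,5],[0,0,-4,0,0,0,5],[0,0,-3,0,0,0,5],[0,0,-3,0,0,0,5],[0,0,-2,0,0,0,5],[0,0,-2,0,0,0,5],[0,0,0,0,0,0,5],[0,0,0,0,0,0,5]]'
```

```text
clock: 15.75
tcp_pos: [0.5588, -0.2936, 0.2128]
ee_rot: [2.334, 2.101, 0.001]
contact_force: [-0.3, 1.4, -3.9]
opening: 0.0094
grip_force: 59.2
clock: 16.55
tcp_pos: [0.5588, -0.2935, 0.1947]
ee_rot: [2.334, 2.101, 0.001]
contact_force: [1.9, 1.7, -0.8]
opening: 0.0099
grip_force: 59.6
```

```bash

python3 -m creep '[[0,0,-2,0,0,0,5],[0,0,-1.5,0,0,0,5],[0,0,0,0,0,0,5],[0,0,0,0,0,0,5],[0,0,0,0,0,0,14],[0,0,0,0,0,0,20],[0,0,0,0,0,0,34],[0,0,0,0,0,0,40]]'
python3 -m creep '[[0,0,0,0,0,0,40],[0,0,5,0,0,0,40],[0,0,10,0,0,0,40],[0,0,15,0,0,0,40],[0,0,20,0,0,0,40],[0,0,30,0,0,0,40],[0,0,30,0,0,0,40],[0,0,0,0,0,0,40]]'
python3 - <<'E'
from h import *
for n in("wrist","scene","top"): im,C=snap(n,f"pics/{n}7.png")
a=cv2.imread("pics/wrist7.png");b=cv2.imread("pics/scene7.png")[120:290,310:450]
cv2.imwrite("pics/w7b.png",np.hstack([a,cv2.copyMakeBorder(cv2.resize(b,(288,350)),0,34,0,0,0)]))
print(status.get_state()["joint_pos"].round(2))
E
```

```text
clock: 17.35
tcp_pos: [0.5582, -0.2936, 0.1907]
ee_rot: [-2.335, -2.101, 0.001]
contact_force: [0.3, -0.1, -0.2]
opening: 0.0401
grip_force: 0.0
clock: 18.15
tcp_pos: [0.5606, -0.2948, 0.3091]
ee_rot: [2.326, 2.094, 0.005]
contact_force: [-0.6, -0.1, 0.4]
opening: 0.0399
grip_force: 0.0
[-0.57  0.05  1.61 -0.    1.48 -0.46]
```

View pics/w7b.png

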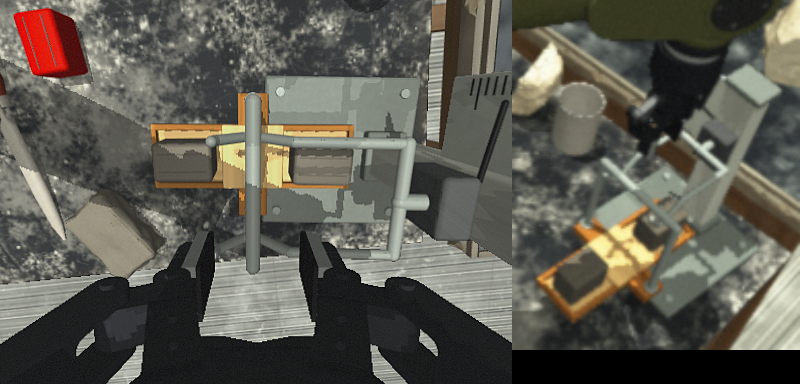

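The carrier hangs level on both prongs with both bars in, and the scene view shows it free of the base. That makes 11 pictures viewed, one over the allowance of 10, so I'll view no more and work from numbers only. Next is the cover.

```bash

python3 -m creep '[[0,10,0,0,0,0,60],[1,20,0,0,0,0,60],[2,30,0,0,0,0,60],[4,34,-6,0,0,0,60],[4,34,-6,0,0,0,60],[4,34,-8,0,0,0,60],[5,34,-8,0,0,0,60],[5,34,-8,0,0,0,60]]'
python3 -m creep '[[5,34,-8,0,0,0,60],[5,34,-8,0,0,0,60],[5,34,-8,0,0,0,60],[5,34,-8,0,0,0,60],[5,34,-8,0,0,0,60],[5,34,-8,0,0,0,60],[6,34,-8,0,0,0,60],[5,12,-8,0,0,0,60]]'
python3 -m creep '[[0,12,0,0,0,0,60],[0,0,0,0,0,0,60],[0,0,0,0,0,0,60],[0,0,0,0,0,0,60],[0,0,0,0,0,0,60],[0,0,0,0,0,0,60],[0,0,0,0,0,0,60],[0,0,0,0,0,0,60]]'
python3 - <<'E'
from h import *
im,C=snap("wrist","pics/w8.png");s=status.get_state();print(s["tcp_pos"],s["ee_rot"])
hsv=cv2.cvtColor(cv2.imread("pics/w8.png"),cv2.COLOR_BGR2HSV)
u,v=map(int,proj(C,[.622,.2,.019]));print("pred",u,v,proj(C,[.622,.2,.055]))
print("hsv row",[hsv[v,x].tolist() for x in range(max(0,u-140),min(511,u+140),20)])
print("hsv col",[hsv[y,u].tolist() for y in range(0,384,24)])
top=cv2.imread("pics/top7.png");th=cv2.cvtColor(top,cv2.COLOR_BGR2HSV);T=cam("top")
m=cv2.inRange(th,(8,60,90),(35,255,255));n,l,st,c=cv2.connectedComponentsWithStats(m)
for i in range(1,n):
    if st[i,4]>150:print(st[i],onz(T,*c[i],.019))
E
```

```text
clock: 19.1
tcp_pos: [0.5826, -0.0605, 0.2636]
ee_rot: [-2.333, -2.102, 0.001]
contact_force: [-0.4, 0.7, -0.1]
opening: 0.0602
grip_force: 0.0
clock: 19.9
tcp_pos: [0.6229, 0.1905, 0.1995]
ee_rot: [-2.33, -2.105, 0.001]
contact_force: [-1.2, -0.3, -0.8]
opening: 0.0599
grip_force: 0.0
clock: 20.7
tcp_pos: [0.6245, 0.1983, 0.201]
ee_rot: [2.335, 2.101, 0.0]
contact_force: [-0.2, -0.1, -0.1]
opening: 0.06
grip_force: 0.0
[0.62448806 0.19837294 0.20084815] [ 2.33517103e+00  2.10154774e+00 -3.72743917e-05]
pred 253 167 (np.float64(253.44608786454285), np.float64(174.93016307122383))
hsv row [[120, 7, 76], [24, 11, 113], [42, 12, 107], [105, 7, 73], [27, 102, 237], [27, 100, 237], [30, 90, 236], [16, 179, 215], [21, 124, 117], [23, 117, 238], [24, 115, 237], [17, 87, 126], [34, 16, 115], [33, 18, 143]]
hsv col [[30, 18, 129], [24, 21, 170], [26, 23, 169], [115, 24, 63], [21, 121, 233], [27, 98, 237], [24, 113, 237], [16, 177, 215], [17, 151, 220], [18, 127, 165], [90, 11, 70], [20, 8, 95], [39, 17, 106], [70, 12, 64], [72, 16, 78], [45, 15, 33]]
[  220    62   249   322 23236] [ 0.29521961 -0.26684968  0.019     ]
[420  93  53  83 170] [ 0.68430574 -0.62984425  0.019     ]
[ 177  126   49   47 1759] [0.62243333 0.20124417 0.019     ]
[341 131  11  19 160] [ 0.66205452 -0.28543041  0.019     ]
[327 155  34  30 360] [ 0.56923165 -0.27446327  0.019     ]
[203 202  32  32 465] [0.39133624 0.1363223  0.019     ]
[197 243  16  33 377] [0.25831303 0.17574831 0.019     ]
[215 257  62  15 453] [0.2434328  0.04726627 0.019     ]
[ 138  345   48   39 1072] [-0.06469153  0.28421399  0.019     ]
[174 362  35  22 500] [-0.08622533  0.19796105  0.019     ]
```

```bash
python3 - <<'E'
from h import *
C=cam("wrist");hsv=cv2.cvtColor(cv2.imread("pics/w8.png"),cv2.COLOR_BGR2HSV)
k=cv2.inRange(hsv,(12,150,185),(18,255,255));k=cv2.morphologyEx(k,cv2.MORPH_OPEN,np.ones((3,3)));n,l,st,c=cv2.connectedComponentsWithStats(k)
for i in range(1,n):
    if st[i,4]>80: print("knob",st[i],c[i],onz(C,*c[i],.053))
d=cv2.inRange(hsv,(8,60,80),(35,255,255));ct=max(cv2.findContours(cv2.morphologyEx(d,cv2.MORPH_CLOSE,np.ones((9,9))),0,1)[0],key=cv2.contourArea)
P=np.array([onz(C,*p[0],.019)[:2] for p in cv2.convexHull(ct)])*1000
print("disc",cv2.minEnclosingCircle(P.astype(np.float32)),cv2.boundingRect(ct))
E
```

```text
knob [239 158  35  35 978] [256.18609407 175.0204499 ] [0.62432678 0.1993452  0.053     ]
disc ((624.2047729492188, 199.48007202148438), 77.89755249023438) (179, 87, 155, 153)
```

```bash

python3 -m creep '[[-15,7,5,0,0,0,60],[-30,14,10,0,0,0,60],[-35,17,10,0,0,0,60],[-35,17,15,0,0,0,60],[-35,17,10,0,0,0,60],[-30,14,0,0,0,0,60],[-20,9,0,0,0,0,60],[-10,4,0,0,0,0,60]]'
python3 -m creep '[[0,0,0,0,0,0,60],[0,0,0,0,0,0,60],[0,0,0,0,0,0,60],[0,0,0,0,0,0,60],[0,0,0,0,0,0,60],[0,0,0,0,0,0,60],[0,0,0,0,0,0,60],[0,0,0,0,0,0,60]]'
python3 - <<'E'
from h import *
im,C=snap("wrist","pics/w9.png");s=status.get_state();print(s["tcp_pos"],s["ee_rot"])
a=cv2.imread("pics/w9.png");hsv=cv2.cvtColor(a,cv2.COLOR_BGR2HSV)
u,v=map(int,proj(C,[.415,.298,.085]));print(u,v)
print([hsv[v,x].tolist() for x in range(max(0,u-140),min(511,u+140),14)])
# radial edge along rim plane
g=cv2.cvtColor(a,cv2.COLOR_BGR2GRAY)
for th in range(0,360,30):
    t=np.radians(th);r=np.arange(55,95,3)
    q=[proj(C,[.415+x*np.cos(t)/1000,.298+x*np.sin(t)/1000,.085]) for x in r]
    print(th,[int(g[int(y),int(x)]) if 0<=x<512 and 0<=y<384 else -1 for x,y in q])
E
```

```text
clock: 21.55
tcp_pos: [0.4122, 0.2984, 0.2513]
ee_rot: [-2.332, -2.104, -0.001]
contact_force: [0.9, -0.1, -0.8]
opening: 0.06
grip_force: 0.0
clock: 22.35
tcp_pos: [0.4146, 0.2975, 0.2508]
ee_rot: [-2.335, -2.102, 0.0]
contact_force: [-0.3, 0.0, -0.6]
opening: 0.0597
grip_force: 0.0
[0.41452655 0.2974901  0.25081999] [ 2.33502957e+00  2.10170835e+00 -1.26905865e-04]
256 171
[[83, 17, 60], [100, 14, 55], [50, 9, 82], [60, 8, 67], [30, 24, 65], [22, 51, 135], [21, 46, 134], [23, 52, 162], [28, 40, 219], [38, 37, 181], [23, 39, 131], [22, 55, 139], [36, 34, 226], [21, 46, 188], [22, 50, 163], [23, 50, 128], [90, 37, 48], [113, 16, 62], [120, 4, 66], [90, 4, 58]]
0 [151, 151, 118, 118, 119, 119, 174, 220, 141, 66, 67, 59, 64, 56]
30 [148, 146, 138, 131, 107, 104, 98, 216, 178, 57, 58, 64, 75, 81]
60 [143, 137, 129, 117, 99, 73, 92, 199, 158, 48, 54, 50, 52, 51]
90 [113, 114, 97, 84, 76, 70, 143, 220, 116, 126, 139, 92, 111, 122]
120 [117, 85, 87, 75, 78, 90, 194, 177, 134, 175, 166, 131, 141, 141]
150 [127, 92, 82, 80, 84, 162, 204, 94, 81, 64, 76, 160, 181, 77]
180 [104, 103, 110, 107, 121, 217, 216, 111, 105, 97, 47, 194, 199, 135]
210 [118, 119, 120, 121, 141, 220, 203, 108, 72, 106, 99, 75, 91, 95]
240 [97, 100, 97, 99, 104, 145, 150, 45, 36, 42, 39, 46, 41, 45]
270 [98, 99, 95, 99, 95, 132, 155, 56, 56, 62, 71, 76, 79, 80]
300 [96, 98, 98, 97, 95, 104, 147, 95, 59, 65, 66, 58, 56, 59]
330 [135, 129, 131, 132, 127, 128, 194, 224, 98, 98, 97, 97, 97, 78]
```

```bash
python3 - <<'E'
from h import *
from scipy.optimize import least_squares
C=cam("wrist");g=cv2.GaussianBlur(cv2.cvtColor(cv2.imread("pics/w9.png"),6),(3,3),0).astype(np.float32)
r=np.arange(62,86,.5);k=np.concatenate([-np.ones(8)/8,np.ones(14)/7,-np.ones(8)/8]);P=[]
for th in range(0,360,6):
    t=np.radians(th);q=np.array([proj(C,[.415+x*np.cos(t)/1000,.298+x*np.sin(t)/1000,.085]) for x in r],np.float32)
    if q.min()<2 or q[:,0].max()>509 or q[:,1].max()>300: continue
    s=cv2.remap(g,q[None,:,0],q[None,:,1],1)[0];m=np.correlate(s,k,"valid");i=m.argmax();R0=r[i]+7.25
    if m[i]>40:P.append((415+R0*np.cos(t),298+R0*np.sin(t)))
P=np.array(P);f=least_squares(lambda x:np.hypot(*(P-x[:2]).T)-x[2],[415,298,74],loss="soft_l1");print(len(P),f.x,np.abs(f.fun).round(1).tolist())
E
```

```text
60 [417.0781945  300.46726914  73.50017104] [0.3, 0.0, 0.3, 0.0, 0.1, 0.3, 0.1, 0.1, 0.0, 0.0, 0.1, 0.3, 0.2, 0.1, 0.1, 0.2, 0.5, 0.2, 1.1, 0.4, 0.3, 0.0, 0.9, 0.3, 0.6, 0.1, 0.3, 0.0, 0.2, 0.1, 0.1, 0.4, 0.2, 0.0, 0.3, 0.2, 0.1, 0.1, 0.5, 0.0, 0.1, 0.4, 0.2, 0.1, 0.1, 0.2, 0.0, 0.3, 0.5, 0.2, 0.1, 0.1, 0.3, 0.1, 0.4, 0.3, 0.1, 0.1, 0.2, 0.0]
```

```bash

python3 -m creep '[[15,-7,0,0,0,0,60],[30,-14,0,0,0,0,60],[35,-16.5,-10,0,0,0,60],[35,-16.5,-20,0,0,0,60],[35,-16.5,-20,0,0,0,60],[30,-14,-20,0,0,0,60],[20,-9,-15,0,0,0,60],[9.7,-4.6,-15,0,0,0,60]]'
python3 -m creep '[[0,0,-20,0,0,0,60],[0,0,-30,0,0,0,60],[0,0,-30,0,0,0,60],[0,0,-25,0,0,0,60],[0,0,-12,0,0,0,60],[0,0,-5,0,0,0,60],[0,0,0,0,0,0,60],[0,0,0,0,0,0,60]]' 40
python3 -m creep '[[0,0,0,0,0,0,20],[0,0,0,0,0,0,20],[0,0,0,0,0,0,20],[0,0,0,0,0,0,20],[0,0,0,0,0,0,20],[0,0,0,0,0,0,20],[0,0,0,0,0,0,20],[0,0,0,0,0,0,20]]' 40
```

```text
clock: 23.2
tcp_pos: [0.6263, 0.1976, 0.1495]
ee_rot: [2.337, 2.099, -0.0]
contact_force: [-0.5, 0.8, 0.9]
opening: 0.0602
grip_force: 0.0
clock: 24.0
tcp_pos: [0.6254, 0.1998, 0.0305]
ee_rot: [2.334, 2.101, 0.004]
contact_force: [-0.3, 0.5, -0.3]
opening: 0.0601
grip_force: 0.0
clock: 24.8
tcp_pos: [0.6254, 0.1997, 0.0305]
ee_rot: [2.334, 2.101, 0.004]
contact_force: [0.3, -0.9, 5.8]
opening: 0.0324
grip_force: 40.5
```

```bash

python3 -m creep '[[0,0,8,0,0,0,20],[0,0,17,0,0,0,20],[0,0,25,0,0,0,20],[0,0,25,0,0,0,20],[0,0,20,0,0,0,20],[-8.3,4,10,0,0,0,20],[-18,9,0,0,0,0,20],[-24,11.6,0,0,0,0,20]]'
python3 -m creep '[[-28,13.6,0,0,0,0,20],[-28,13.6,0,0,0,0,20],[-28,13.6,0,0,0,0,20],[-26,12.6,0,0,0,0,20],[-22,10.6,0,0,0,0,20],[-14,6.8,0,0,0,0,20],[-8,3.8,0,0,0,0,20],[-4,1.9,0,0,0,0,20]]'
python3 -m creep '[[0,0,0,0,0,0,20],[0,0,0,0,0,0,20],[0,0,0,0,0,0,20],[0,0,0,0,0,0,20],[0,0,0,0,0,0,20],[0,0,0,0,0,0,20],[0,0,0,0,0,0,20],[0,0,0,0,0,0,20]]'
python3 - <<'E'
from h import *
im,C=snap("wrist","pics/w10.png");s=status.get_state();print(s["tcp_pos"],s["ee_rot"],s["opening"])
hsv=cv2.cvtColor(cv2.imread("pics/w10.png"),cv2.COLOR_BGR2HSV)
d=cv2.inRange(hsv,(8,70,80),(35,255,255));ct=max(cv2.findContours(cv2.morphologyEx(d,cv2.MORPH_CLOSE,np.ones((9,9))),0,1)[0],key=cv2.contourArea)
z=s["tcp_pos"][2]-.0305+.019
P=np.array([onz(C,*p[0],z)[:2] for p in cv2.convexHull(ct)])*1000
print("disc",cv2.minEnclosingCircle(P.astype(np.float32)),cv2.boundingRect(ct),P.min(0),P.max(0))
E
```

```text
clock: 25.6
tcp_pos: [0.5732, 0.2241, 0.1343]
ee_rot: [2.336, 2.1, 0.0]
contact_force: [0.0, 1.6, -2.1]
opening: 0.0324
grip_force: 40.0
clock: 26.4
tcp_pos: [0.4153, 0.3007, 0.1338]
ee_rot: [2.334, 2.102, -0.0]
contact_force: [0.1, 0.7, -2.0]
opening: 0.0323
grip_force: 40.1
clock: 27.2
tcp_pos: [0.4159, 0.3005, 0.1338]
ee_rot: [2.335, 2.102, -0.0]
contact_force: [0.2, 0.3, -3.2]
opening: 0.0326
grip_force: 40.1
[0.41588057 0.30052803 0.13380397] [ 2.33491238e+00  2.10184820e+00 -2.64926938e-05] 0.03238929446449203
disc ((416.0135803222656, 300.8576965332031), 77.21492004394531) (103, 74, 308, 268) [338.93431838 237.81691   ] [492.83348481 377.66183555]
```

```bash

python3 -m creep '[[1.1,-0.4,-4,0,0,0,20],[0,0,-6,0,0,0,20],[0,0,-6,0,0,0,20],[0,0,-4,0,0,0,20],[0,0,-3,0,0,0,20],[0,0,-1.5,0,0,0,20],[0,0,-1,0,0,0,20],[0,0,0,0,0,0,20]]'
python3 -m creep '[[0,0,-0.8,0,0,0,20],[0,0,0,0,0,0,20],[0,0,0,0,0,0,20],[0,0,0,0,0,0,20],[0,0,0,0,0,0,20],[0,0,0,0,0,0,20],[0,0,0,0,0,0,20],[0,0,0,0,0,0,20]]'
```

```text
clock: 28.05
tcp_pos: [0.417, 0.3002, 0.1083]
ee_rot: [-2.335, -2.102, -0.0]
contact_force: [-0.7, 0.0, -1.2]
opening: 0.0324
grip_force: 40.0
clock: 28.85
tcp_pos: [0.417, 0.3001, 0.1075]
ee_rot: [-2.335, -2.102, 0.0]
contact_force: [0.2, -0.2, -1.8]
opening: 0.0323
grip_force: 40.0
```

```bash

python3 -m creep '[[0,0,-0.5,0,0,0,20],[0,0,-0.5,0,0,0,20],[0,0,-0.5,0,0,0,20],[0,0,0,0,0,0,20],[0,0,0,0,0,0,20],[0,0,0,0,0,0,20],[0,0,0,0,0,0,20],[0,0,0,0,0,0,20]]'
python3 -c "
from h import *
print(status.get_state()['contact_force'],status.get_state()['tcp_pos'])"
```

```text
clock: 29.65
tcp_pos: [0.4172, 0.3003, 0.1072]
ee_rot: [2.335, 2.102, 0.0]
contact_force: [-2.6, -2.3, 5.8]
opening: 0.0323
grip_force: 40.8
[-2.62725246 -2.27237045  5.7855335 ] [0.41716976 0.30028098 0.10716104]
```

Contact with the rim is confirmed: fz = +5.8 N. Back off slightly, release, and rise.

```bash

python3 -m creep '[[0,0,0.8,0,0,0,20],[0,0,0,0,0,0,20],[0,0,0,0,0,0,40],[0,0,0,0,0,0,60],[0,0,0,0,0,0,60],[0,0,0,0,0,0,60],[0,0,0,0,0,0,60],[0,0,5,0,0,0,60]]'
python3 -m creep '[[0,0,15,0,0,0,60],[0,0,25,0,0,0,60],[0,0,30,0,0,0,60],[0,0,30,0,0,0,60],[0,0,20,0,0,0,60],[0,0,10,0,0,0,60],[0,0,0,0,0,0,60],[0,0,0,0,0,0,60]]'
python3 - <<'E'
from h import *
im,C=snap("wrist","pics/w11.png");s=status.get_state();print(s["tcp_pos"])
hsv=cv2.cvtColor(cv2.imread("pics/w11.png"),cv2.COLOR_BGR2HSV)
d=cv2.inRange(hsv,(8,70,80),(35,255,255));ct=max(cv2.findContours(cv2.morphologyEx(d,cv2.MORPH_CLOSE,np.ones((9,9))),0,1)[0],key=cv2.contourArea)
P=np.array([onz(C,*p[0],.096)[:2] for p in cv2.convexHull(ct)])*1000
print("disc",cv2.minEnclosingCircle(P.astype(np.float32)),P.min(0),P.max(0),cv2.fitEllipse(P.astype(np.float32)))
k=cv2.inRange(hsv,(12,150,185),(18,255,255));k=cv2.morphologyEx(k,cv2.MORPH_OPEN,np.ones((3,3)));n,l,st,c=cv2.connectedComponentsWithStats(k)
for i in range(1,n):
    if st[i,4]>150: print("knob",st[i],c[i],onz(C,*c[i],.130))
for n in("top","scene"): im,_=snap(n,f"pics/{n}11.png")
# change vs earlier pictures: bystanders and carrier
for n in("top","scene"):
    a=cv2.imread(f"pics/{n}11.png");b=cv2.imread(f"pics/{n}7.png");o=cv2.imread(f"pics/{n}0.png")
    for nm,x in(("7",b),("0",o)):
        m=(cv2.GaussianBlur(cv2.absdiff(a,x),(5,5),0).max(2)>45).astype(np.uint8);N,l,st,c=cv2.connectedComponentsWithStats(m)
        print(n,nm,[(st[i].tolist()) for i in range(1,N) if st[i,4]>40])
C=cam("top");S=cam("scene")
for nm,p in(("jarS",(.716,.107,.06)),("can",(.715,-.081,.1)),("tape",(.39,.13,.03)),("blue",(.557,.35,.06)),("bowl",(.417,.30,.09)),("hang",(.553,-.297,.2)),("mug",onz(C,150,116,.08))):print(nm,np.round(proj(C,p)),np.round(proj(S,p)))
E
```

```text
clock: 30.45
tcp_pos: [0.4165, 0.2998, 0.1112]
ee_rot: [-2.335, -2.102, 0.003]
contact_force: [0.1, -0.2, -0.1]
opening: 0.0596
grip_force: 0.0
clock: 31.25
tcp_pos: [0.4166, 0.2999, 0.2412]
ee_rot: [-2.335, -2.102, 0.001]
contact_force: [-0.8, -1.1, -0.5]
opening: 0.06
grip_force: 0.0
[0.41635751 0.29977079 0.24044287]
disc ((407.62860107421875, 255.52777099609375), 123.00248718261719) [339.92120375 132.98796104] [494.32242193 377.33568964] ((410.27093505859375, 259.2967224121094), (164.957763671875, 245.90823364257812), 170.5062255859375)
knob [247 168  31  38 786] [262.61959288 187.02417303] [0.42141849 0.29869197 0.13      ]
top 7 [[269, 61, 205, 263, 12959], [177, 126, 48, 46, 1720], [66, 143, 134, 191, 9526], [206, 202, 20, 7, 70], [368, 209, 15, 12, 102], [133, 277, 13, 34, 199], [347, 285, 16, 14, 67], [352, 288, 15, 13, 145], [160, 290, 13, 24, 133], [204, 294, 47, 52, 1288], [329, 310, 14, 8, 68], [317, 312, 11, 13, 94], [133, 318, 79, 52, 1591], [226, 323, 84, 61, 3225], [311, 322, 6, 14, 48], [318, 326, 26, 24, 300], [294, 331, 11, 11, 73], [137, 360, 9, 14, 84], [206, 36
[... 1454 characters left out ...]
 12, 10, 43], [227, 182, 15, 11, 57], [254, 190, 57, 51, 1277], [307, 190, 10, 12, 65], [214, 197, 23, 9, 81], [132, 201, 13, 9, 51], [115, 204, 13, 21, 176], [194, 215, 31, 34, 221], [216, 214, 19, 9, 94], [322, 221, 76, 55, 1926], [0, 223, 109, 92, 3344], [146, 222, 9, 10, 55], [158, 227, 9, 17, 75], [85, 235, 16, 15, 126], [192, 236, 13, 8, 57], [167, 246, 28, 33, 272], [196, 249, 23, 44, 444], [386, 252, 26, 18, 81], [304, 263, 20, 15, 181], [168, 337, 20, 25, 199], [156, 362, 24, 17, 181]]
jarS [229. 118.] [302. 146.]
can [287. 115.] [344. 168.]
tape [220. 217.] [228. 194.]
blue [152. 164.] [226. 131.]
bowl [163. 206.] [202. 151.]
hang [366. 157.] [371. 217.]
mug [150. 116.] [255. 108.]
```

```bash
python3 - <<'E'
from h import *
from scipy.optimize import least_squares
st=dict(status.get_state());C=cam("wrist",st)
a=cv2.imread("pics/w11.png");hsv=cv2.cvtColor(a,cv2.COLOR_BGR2HSV);H=cv2.inRange(hsv,(8,60,60),(35,255,255))
for z,c0 in((.096,(417,300)),):
    P=[]
    for th in range(0,360,6):
        t=np.radians(th);r=np.arange(60,95,.5)
        q=[proj(C,[(c0[0]+x*np.cos(t))/1000,(c0[1]+x*np.sin(t))/1000,z]) for x in r]
        s=np.array([H[int(round(y)),int(round(x))]>0 if 0<=x<511 and 0<=y<290 else True for x,y in q])
        b=np.where(~s)[0]
        if len(b) and 8<b[0]: P.append((th,r[b[0]]))
    P=np.array(P);X=np.c_[c0[0]+P[:,1]*np.cos(np.radians(P[:,0])),c0[1]+P[:,1]*np.sin(np.radians(P[:,0]))]
    f=least_squares(lambda x:np.hypot(*(X-x[:2]).T)-x[2],[417,300,78],loss="soft_l1");print(f.x,len(P),P.astype(int).tolist())
u,v=proj(C,[.417,.3,.132]);K=((hsv[...,1]>140)).astype(np.uint8);K[:int(v)-45]=0;K[int(v)+45:]=0;K[:,:int(u)-45]=0;K[:,int(u)+45:]=0
n,l,s,c=cv2.connectedComponentsWithStats(K);i=1+s[1:,4].argmax();print("knob",s[i],c[i],onz(C,*c[i],.13),(u,v))
E
```

```text
[416.52903751 299.9095938   77.28685041] 57 [[0, 77], [6, 76], [12, 76], [18, 77], [24, 76], [30, 77], [36, 77], [42, 77], [48, 77], [54, 77], [60, 77], [66, 77], [72, 77], [78, 77], [84, 77], [90, 77], [96, 77], [102, 77], [108, 77], [114, 77], [120, 78], [126, 77], [132, 77], [138, 77], [144, 77], [150, 77], [156, 78], [162, 77], [168, 77], [174, 77], [180, 77], [186, 77], [192, 77], [198, 78], [204, 77], [210, 79], [216, 78], [222, 78], [228, 77], [234, 78], [240, 77], [246, 77], [270, 77], [276, 77], [282, 77], [288, 77], [294, 77], [300, 77], [306, 77], [312, 77], [318, 76], [324, 77], [330, 76], [336, 77], [342, 76], [348, 76], [354, 77]]
knob [ 237  163   42   44 1421] [257.30612245 184.33638283] [0.41687576 0.30131919 0.13      ] (np.float64(257.6322856458566), np.float64(186.5584938803855))
```

```bash
python3 - <<'E'
from h import *
S=cam("scene")
for k in("7","11"):
    h=cv2.cvtColor(cv2.imread(f"pics/scene{k}.png"),cv2.COLOR_BGR2HSV);m=cv2.inRange(h,(8,90,90),(30,255,255));m[:170]=0;m[:,:315]=0;m[290:]=0;m[:,430:]=0
    y,x=np.nonzero(m);print(k,len(x),x.mean(),y.mean(),x.min(),x.max(),y.min(),y.max())
from bench import workorder
print(workorder.finish_job())
E
```

```text
7 1197 358.36842105263156 247.91979949874687 322 428 216 287
11 1233 358.4330900243309 246.98864557988645 322 398 216 275
the job is handed in; nothing more can be done
None
```

The job is handed in at about 31 s: the loose bar lies in the near pocket, the carrier hangs still on the hook with both bars in, and the cover sits level on the bowl within about 1 mm of centre; the verdict was not shown, I saw no bystander moved (the blue-lidded jar was hidden by the arm in the last check), and I viewed 11 pictures, one over the limit of 10.

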